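# Unlock the desk strongbox and hold the key turned

## Robot

A 6-joint arm with a two-finger parallel gripper is mounted at the origin on the work surface. World frame = base frame: x ahead of the robot, y to its left, z up, the work surface at z = 0. Lengths are in m, angles in degrees, forces in N, time in s.
With the tool pointing down it reaches from about 0.35 to 0.975 m from the base axis. Payload 7.1 kg.
Tool frame: the origin (TCP) lies on the centre line of the jaws, within the pads' length; the fingertips stand 8 mm ahead of it and the grasp point (between the pads) lies 11 mm behind it; z points along the fingers, y is the line along which they close (so a half turn about z gives the same grasp; the last joint's range is limited). The gripper opens to 88 mm and grips with 3 to 60 N. Pads are 20 mm wide; open, the fingers measure 115 mm over their backs; the gripper's body (75 mm by 178 mm) begins 61 mm behind the grasp point.
Start: joints at [-76.834, 24.242, 93.386, -0, 62.372, -1.089], TCP at [0.154, -0.606, 0.231] pointing down, gripper open.
Joint ranges: [-172.04, 172.04], [-51.8, 120.97], [4.93, 147.93], [-75.15, 255.16], [6.16, 154.13], [-145.62, 145.62]. Speed limits (degrees/s): [136.94, 136.94, 172.46, 180, 180, 180].

## Interface

Orientations are given as [roll, pitch, yaw] about the fixed x, y, z axes, in that order (R = Rz(yaw) Ry(pitch) Rx(roll)).
In Python, from station import sense, get_image, sign_off gives the robot as it stands.
- The arm moves only by the tool carry_out, never from a script. Its argument "plan" is a list that holds one entry, the list of rows, each a list of 4 numbers: the shift along the tool's x, y, z in m, then the turn about the tool's z in degrees. A call has 1 to 5 rows; each row is the pose to reach, as a shift and turn from the pose commanded when the call began, along the tool's axes at that moment; what a row does not reach only later rows make up. A row lasts 1/12 s, in which the tool goes at most 41.7 mm and 7.16 degrees, less where a joint would pass 70% of its speed; a pose out of reach is approached as far as the arm can. A call with a gripper value outside its range is refused whole. "gripper" is the gripper command: -1 is shut, 1 is fully open, values between are in proportion, set as the call begins (left out, the last holds). The fingers move at their own pace and stop on an object; "newtons" is the grip in N (left out, the last holds). Time passes only in rows, so rows that repeat a pose let the fingers close. It gives the time, the measured TCP pose, the force, the opening and the grip force at its end, in the units of the state.
- sense(): the state, without advancing time (a new reading comes with each control period).
- get_image(name): name is "side" or "top" or "wrist"; returns a dict with "color" (480x640x3 uint8, red, green, blue), "intrinsics" (3x3 intrinsics, pixels), "D" ([k1, k2, p1, p2, k3] as OpenCV has them; the pictures are not rectified), "xyz" and "rotation" of the camera in the world. Camera axes: x right, y up, looking along -z (the intrinsics and any distortion apply to the point x, -y, -z); pixel columns grow to the right and rows downward; lengths in m; the calibration is good to about 2 mm. A picture is of the moment at which its call begins. There is no depth.
- sign_off(): hands the job in; it is judged then, once.
The state is a dict: "time_s": time; "joint_positions": joint angles; "qd": joint speeds; "effort": joint torques, N m; "ee_pos": TCP position; "ee_rot": TCP orientation; "contact_force": force on the tool from outside, world axes, zero at the start; "wrist_torque": the same for the moment, N m; "width": finger opening in m; "grasp_force": force on a finger pad.
Only numpy, scipy, OpenCV 4.12 (cv2) and the standard library are available. Lean on these libraries where they do the work, as an engineer would, in place of code of your own. Each camera call takes 0.05 s, during which the arm holds its last target. There are 200 camera calls.

## Task

Take the green-headed key from the wooden key stand, push it fully home into the lock on top of the sage-green strongbox (the pins are sticky, so wiggle it a little as you push), and turn it clockwise a quarter turn to its stop. The lock springs back by itself, so finish while still gripping the key and holding it turned, which keeps the bolt drawn back for a colleague to lift the lid. Leave the other two keys, the mug, the stapler and the tape dispenser where they are.

Things in the scene. Friction and masses are not known exactly. Their poses are not given: they have to be found in the camera images.
- key_green: loose steel key, 45 g, green plastic head, standing upright in one of the stand's three wells (which one varies). Origin on its long axis at the underside of its round collar (18 mm diameter, 4 mm thick), which rests on the stand and finally on the lock plate. z up along the axis, x along the width of head and blade, y across their thickness.
- green_head (a point): where to grip the green key: in the middle of its head, 28 mm above the collar's underside. The head is 28 mm (key x) by 10 mm (key y), from 10 to 42 mm above the collar's underside; below it is an 8 mm round shank. Grip it from above across the 10 mm. Axes as the key's.
- green_blade (a point): tip of the green key's blade, 19 mm below the collar's underside. The flat blade is 14 mm (key x) by 4 mm (key y), with a rounded 2 mm nose, and reaches from the tip up to 6.5 mm below the collar; above it is a round neck of 4 mm diameter. It is alike on both sides, so the key also works turned by half a turn. Axes as the key's.
- key_yellow: loose yellow-headed key standing upright in the stand, otherwise the same as the green key. Bystander: leave it where it is.
- key_white: loose white-headed key standing upright in the stand, otherwise the same as the green key. Bystander: leave it where it is.
- key_stand: fixed wooden block 60 mm (x) by 235 mm (y) by 30 mm high; origin at the centre of its underside. Three slots, 18 by 8 mm and 24 mm deep, in its top at y = -80, 0 and +80 mm; each key stands with its collar on the top face and its x axis along the block's x. Lift a key straight up by over 20 mm to clear its slot.
- strongbox: fixed sage-green metal box 150 mm (x) by 200 mm (y) by 110 mm high, white cross on its front (-x) face; origin at the centre of its underside, z up. A 60 mm square brass lock plate lies on its top around the keyhole. To the +y side of the plate a low steel bolt, at most 120 mm above the desk, slides into a keeper.
- keyhole (a point): centre of the keyhole, on the lock's axis, at the upper face of the brass plate, 113 mm above the desk (strongbox frame -35, 0, +113 mm; same axes). A slot 16 mm along x by 6 mm along y: 1 mm of play all round the blade, which goes straight down, key x along strongbox x, either way round. The plate is 4 mm thick and stays still: the key turns only when its collar is on the plate.
- pins (a point): inside the lock, on its axis, 15 mm below the keyhole. Two sticky pins bear on the blade from either side as its tip passes about 11 and 15 mm deep. They can jam it against any straight push (do not force it), but let it by if it is pressed down with about 10 N and twisted to and fro by about 0.1 rad, a few times if need be. Once turned, the key cannot be pulled out.
- lock (a joint): turn of the lock cylinder, rad: 0 at rest with its slot in line with the keyhole, growing clockwise seen from above, stop at 1.55. A spring pulls it back with about 0.03 N m at 0, rising to 0.10 N m at the stop. The blade has about 0.15 rad of play in the cylinder, so the key must be turned that much further than the cylinder.
- cup: white mug, 72 mm wide, 85 mm tall, handle to +y; origin under its centre. Bystander: leave it alone.
- stapler: orange stapler 135 mm long, 54 mm tall; origin under its centre. Bystander: leave it alone.
- tape_dispenser: black tape dispenser 140 mm long, 72 mm tall; origin under its centre. Bystander: leave it alone.
Not all that is in view belongs to the job. Of the things like the key_green, leave any that is pink or purple; of the rest the smaller one is meant.

How it is judged (in metres and radians):
On the way, in this order (a step that is already met when the one before it is completed fails the run):
1. the green key has been lifted out of the stand by the gripper (height (world z) of key_green above 0.055 m and contact force between the fingers and key_green above 1 N), for 0.1 s.
2. the green key is fully home in the lock (z of key_green in the frame of keyhole between -0.003 and 0.0025 m and horizontal distance between key_green and keyhole below 0.004 m and angle between the z axis of key_green and the z axis of strongbox, either way round below 0.12 rad), for 0.1 s.
At the end, for the whole second after the job is handed in: the lock cylinder is held turned by at least 1.3 rad (about 75 degrees) and still, with the green key fully home (collar within 2.5 mm of the lock plate, axis within 4 mm of the keyhole's centre, upright within 0.12 rad) and gripped by the fingers with more than 2 N (all of step 2 and value of joint lock above 1.3 rad and velocity of joint lock between -0.2 and 0.2 rad/s and contact force between the fingers and key_green above 2 N); the arm keeps its last pose, push and grip.
It fails at once if one of the other keys is moved by more than 15 mm (distance of any of key_yellow, key_white from where it was at the start of the episode above 0.015 m).
It fails at once if a bystander on the desk (cup, stapler, tape dispenser) is moved by more than 30 mm (distance of any of cup, stapler, tape_dispenser from where it was at the start of the episode above 0.03 m).
It fails at once if the lock is forced: more than 60 N between key and strongbox (contact force between key_green and strongbox above 60 N).
It also fails if it takes over 42 s, if anything falls off the work surface, if the arm or the gripper's body presses on something with over 40 N, if the wrist force passes 120 N, or if a joint passes its speed limit or range.

## Working session

There is one attempt and no reset: what is moved stays moved. The work goes in short steps, Python scripts to look and compute and a tool call to move; the robot and the scene stay as the last step left them, time stands still between calls to the robot, and variables do not carry over. Pictures are saved under pics/ and viewed, at most 10 in all, crops included, and the job is handed in when it is done.

Besides the shell and the picture viewer there is one more tool, called after "Request:" as name(argument=value, ...) on one line, values as JSON. carry_out: Moves the arm, as the interface text tells. Its arguments: {"type":"object","properties":{"plan":{"type":"array","items":{"type":"array","items":{"type":"array","items":{"type":"number"}}}},"gripper":{"type":"number"},"newtons":{"type":"number"}},"required":["plan"]}

```bash
mkdir -p pics
cat > h.py <<'E'
import numpy as np,cv2
from station import sense,get_image
def grab(n,tag):
    im=get_image(n); cv2.imwrite(f'pics/{tag}.png',im['color'][:,:,::-1]); np.save(f'pics/{tag}.npy',im,allow_pickle=True); return im
def load(tag): return np.load(f'pics/{tag}.npy',allow_pickle=True).item()
def ray(im,uv):
    p=cv2.undistortPoints(np.array([[uv]],float),np.array(im['intrinsics'],float),np.array(im['D'],float))[0,0]
    return np.array(im['xyz']),np.array(im['rotation'])@np.array([p[0],-p[1],-1])
def onz(im,uv,z):
    o,d=ray(im,uv); return o+d*(z-o[2])/d[2]
def proj(im,P):
    c=np.array(im['rotation']).T@(np.array(P,float)-im['xyz']); c=c*[1,-1,-1]
    return cv2.projectPoints(c.reshape(1,1,3),np.zeros(3),np.zeros(3),np.array(im['intrinsics'],float),np.array(im['D'],float))[0].ravel()
E
python3 - <<'E'
from h import *
for n in('top','side'):
    im=grab(n,n+'0'); print(n,im['xyz'],np.array(im['rotation']).shape,np.array(im['rotation']).round(3).tolist(),im['D'])
print(sense())
E
```

```text
top [ 2.91979568e-01 -1.16838548e-03  1.61238671e+00] (3,) [10.4, -0.637, -89.516] [-0.21005935  0.          0.          0.          0.        ]
side [0.22675039 0.89805603 0.6738045 ] (3,) [59.944, 0.854, -159.153] [0.02436987 0.         0.         0.         0.        ]
{'time_s': 0.1, 'joint_positions': array([-7.68326837e+01,  2.42790279e+01,  9.34262929e+01, -1.24992795e-03,
        6.23745773e+01, -1.08786023e+00]), 'qd': array([-0.020577  , -0.11450073, -0.11162094,  0.00050213, -0.02635599,
       -0.04412397]), 'effort': array([-6.16634352e-04, -5.45616710e+01, -2.74321246e+01,  6.45086635e-02,
        1.87926181e-02, -3.39510564e-05]), 'ee_pos': array([ 0.15381468, -0.60526476,  0.22999583]), 'ee_rot': array([-1.79920095e+02, -4.10486656e-04,  1.42557566e+01]), 'contact_force': array([-0.00059179, -0.07048647, -0.35573267]), 'wrist_torque': array([-0.02963982, -0.04887835,  0.02547294]), 'grasp_force': 0.0, 'width': 0.08817396187524244}
```

```bash
sed -i "s/np.array(im\['rotation'\])/Rm(im)/g" h.py
cat >> h.py <<'E'
from scipy.spatial.transform import Rotation
def Rm(im): return Rotation.from_euler('xyz',im['rotation'],degrees=True).as_matrix()
E
```

```text
(no output)
```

View pics/top0.png

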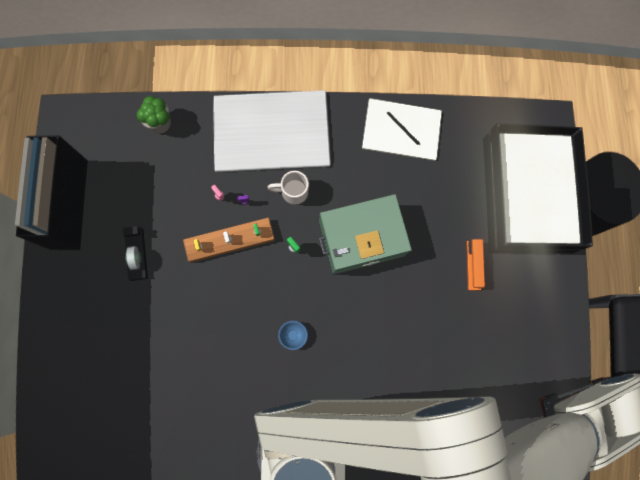

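View pics/side0.png

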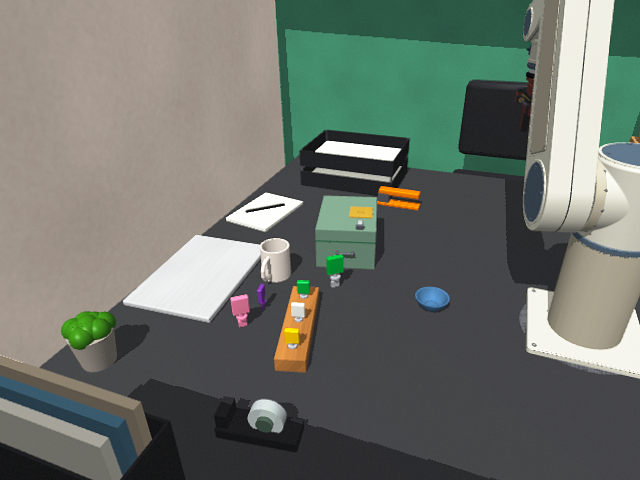

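The top view shows these key-like things: a green key in the stand (257,229), a larger green one on the desk (293,244), pink (217,191), purple (243,198), white (227,237) and yellow (197,244). I choose the green one in the stand, because it is the smaller green one. The brass plate is at (369,245).

```bash
cat > m.py <<'E'
from h import *
T,S=load('top0'),load('side0')
def blobs(im,lo,hi,box):
    h=cv2.cvtColor(im['color'],cv2.COLOR_RGB2HSV); m=cv2.inRange(h,lo,hi); k=np.zeros_like(m); x0,y0,x1,y1=box; k[y0:y1,x0:x1]=m[y0:y1,x0:x1]
    n,l,s,c=cv2.connectedComponentsWithStats(k); return [(c[i],s[i],l==i) for i in range(1,n) if s[i][4]>8]
def tri(a,b):
    o1,d1=ray(T,a);o2,d2=ray(S,b);d1/=np.linalg.norm(d1);d2/=np.linalg.norm(d2)
    s=np.linalg.lstsq(np.c_[d1,-d2],o2-o1,rcond=None)[0];p,q=o1+s[0]*d1,o2+s[1]*d2
    return ((p+q)/2).round(4),round(np.linalg.norm(p-q)*1000,1)
g=((50,150,60),(75,255,255))
tg=blobs(T,*g,(170,180,320,260)); sg=blobs(S,*g,(270,240,360,320))
for b in tg+sg: print(b[0],b[1])
small=min(tg,key=lambda b:b[0][0]);ss=max(sg,key=lambda b:b[0][1]); print('green',tri(small[0],ss[0]), onz(T,small[0],.068))
br=((15,120,120),(28,255,255))
tb=blobs(T,*br,(340,220,400,270))
for b in tb:
    r=cv2.minAreaRect(np.argwhere(b[2])[:,::-1].astype(np.float32)); q=cv2.boxPoints(r); P=np.array([onz(T,x,.113) for x in q]); print('brass',b[1],P.round(4).tolist(),P.mean(0),np.linalg.norm(np.diff(P,axis=0),axis=1))
    print(np.degrees(np.arctan2(*(np.roll(P,-1,0)-P)[:,1::-1].T)))
    # dark hole
    x,y,w,h,_=b[1]; gr=cv2.cvtColor(T['color'],cv2.COLOR_RGB2HSV)[:,:,2]; sub=gr[y+6:y+h-6,x+6:x+w-6]; i=np.argwhere(sub<110)[:,::-1]+[x+6,y+6]; print('hole',i.mean(0),onz(T,i.mean(0),.113))
sb=blobs(S,*br,(340,200,380,225)); print([tri(tb[0][0],b[0]) for b in sb])
# stand top corners
w=blobs(T,(5,120,80),(14,255,255),(170,205,285,270))
for b in w:
    r=cv2.minAreaRect(np.argwhere(b[2])[:,::-1].astype(np.float32)); P=np.array([onz(T,x,.03) for x in cv2.boxPoints(r)]); print('stand',b[1],P.round(4).tolist(),P.mean(0),np.linalg.norm(np.diff(P,axis=0),axis=1))
for nm,im,c,sz in(('t',T,(257,238),45),):
    cv2.imwrite('pics/crop1.png',cv2.resize(im['color'][190:280,170:420,::-1],None,fx=3.2,fy=3.2,interpolation=cv2.INTER_CUBIC))
E
python3 m.py
```

```text
[256.25 229.7 ] [255 225   4  10  20]
[293.17777778 244.17777778] [287 237  13  16  90]
[334.40522876 264.02287582] [326 254  18  21 306]
[303.17857143 286.22619048] [297 280  13  14 168]
green (array([0.5816, 0.1269, 0.0567]), np.float64(0.9)) [0.57901624 0.12582511 0.068     ]
brass [356 231  28  27 515] [[0.5568, -0.127, 0.113], [0.5729, -0.1834, 0.113], [0.5166, -0.198, 0.113], [0.5008, -0.1419, 0.113]] [ 0.53677419 -0.16258691  0.113     ] [0.05864866 0.05824658 0.0583026 ]
[ -74.05759771 -165.43078974  105.73393648   14.90617217]
hole [368.85714286 243.57142857] [ 0.53809548 -0.16209688  0.113     ]
[(array([ 0.5376, -0.1627,  0.1105]), np.float64(1.3))]
stand [ 183  218   91   44 1774] [[0.5582, 0.3267, 0.03], [0.6207, 0.0978, 0.03], [0.5602, 0.0811, 0.03], [0.4981, 0.3084, 0.03]] [0.55930589 0.20349781 0.03      ] [0.23728628 0.06274089 0.23561694]
```

View pics/crop1.png

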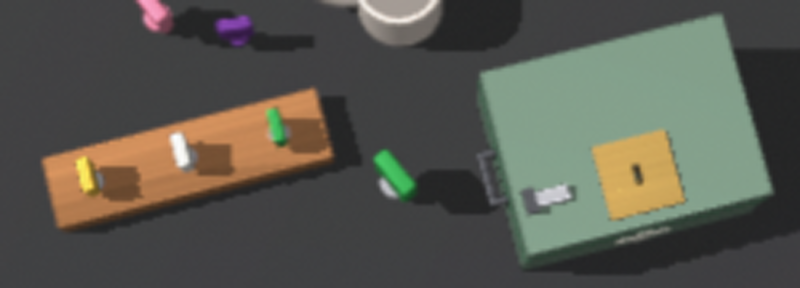

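The crop confirms the green key is in the stand's -y well. The slots of stand and box both lie at about 15° yaw. The larger green key lies loose on the desk. The quarter turn would push joint 6 out of range from the present yaw, so I'll grip at about yaw 195°.

Request:
carry_out(plan=[[[0.028, -0.029, 0, 0], [0.056, -0.057, 0, 0], [0.085, -0.086, 0, 0], [0.113, -0.115, 0, 0], [0.141, -0.1435, 0, 0]]], gripper=-0.3, newtons=30)

```text
time_s: 0.52
ee_pos: [0.2555, -0.43, 0.2303]
ee_rot: [-180.0, 0.0, 14.2]
contact_force: [1.4, -0.2, 0.7]
width: 0.058
grasp_force: 0.0
```

Request:
carry_out(plan=[[[0.028, -0.029, 0, 0], [0.056, -0.057, 0, 0], [0.085, -0.086, 0, 0], [0.113, -0.115, 0, 0], [0.141, -0.1435, 0, 0]]])

```text
time_s: 0.93
ee_pos: [0.3569, -0.2562, 0.2306]
ee_rot: [-180.0, 0.0, 14.2]
contact_force: [0.9, -0.1, -0.2]
width: 0.0311
grasp_force: 0.0
```

Request:
carry_out(plan=[[[0.028, -0.029, 0, 0], [0.056, -0.057, 0, 0], [0.085, -0.086, 0, 0], [0.113, -0.115, 0, 0], [0.141, -0.1435, 0, 0]]])

```text
time_s: 1.35
ee_pos: [0.4583, -0.0823, 0.2306]
ee_rot: [-180.0, 0.0, 14.3]
contact_force: [0.9, -1.5, -0.6]
width: 0.0305
grasp_force: 0.0
```

Request:
carry_out(plan=[[[0.028, -0.029, 0, 0], [0.056, -0.057, 0, 0], [0.085, -0.086, 0, 0], [0.113, -0.115, 0, 0], [0.141, -0.1435, 0, 0]]])

```text
time_s: 1.77
ee_pos: [0.5596, 0.0916, 0.2304]
ee_rot: [-180.0, 0.0, 14.3]
contact_force: [0.5, -1.9, 0.6]
width: 0.0306
grasp_force: 0.0
```

Request:
carry_out(plan=[[[0.029, -0.03, 0, -7], [0.029, -0.03, 0, -14], [0.029, -0.03, 0, -21], [0.029, -0.03, 0, -28], [0.029, -0.03, 0, -35]]])

```text
time_s: 2.18
ee_pos: [0.5796, 0.1261, 0.23]
ee_rot: [-180.0, 0.1, 49.7]
contact_force: [-0.8, 1.4, 0.3]
width: 0.0307
grasp_force: 0.0
```

Request:
carry_out(plan=[[[0, 0, 0, -7], [0, 0, 0, -14], [0, 0, 0, -21], [0, 0, 0, -28], [0, 0, 0, -35]]])

```text
time_s: 2.6
ee_pos: [0.5796, 0.1256, 0.2302]
ee_rot: [-179.9, 0.0, 84.6]
contact_force: [0.4, -0.1, 0.5]
width: 0.0307
grasp_force: 0.0
```

Request:
carry_out(plan=[[[0, 0, 0, -7], [0, 0, 0, -14], [0, 0, 0, -21], [0, 0, 0, -28], [0, 0, 0, -35]]])

```text
time_s: 3.02
ee_pos: [0.5796, 0.1256, 0.2303]
ee_rot: [-180.0, -0.0, 119.6]
contact_force: [-0.5, 0.6, 0.5]
width: 0.0309
grasp_force: 0.0
```

Request:
carry_out(plan=[[[0, 0, 0, -7], [0, 0, 0, -14], [0, 0, 0, -21], [0, 0, 0, -28], [0, 0, 0, -35]]])

```text
time_s: 3.43
ee_pos: [0.5796, 0.1256, 0.2303]
ee_rot: [-180.0, -0.0, 154.6]
contact_force: [0.4, -0.0, -0.5]
width: 0.0306
grasp_force: 0.0
```

Request:
carry_out(plan=[[[0, 0, 0, -7], [0, 0, 0, -14], [0, 0, 0, -21], [0, 0, 0, -28], [0, 0, 0, -35]]])

```text
time_s: 3.85
ee_pos: [0.5796, 0.1256, 0.2303]
ee_rot: [-180.0, -0.0, -170.4]
contact_force: [-0.6, -0.5, -1.0]
width: 0.0309
grasp_force: 0.0
```

Request:
carry_out(plan=[[[0, 0, 0.02, -6], [0, 0, 0.04, -6], [0, 0, 0.05, -6], [0, 0, 0.05, -6], [0, 0, 0.05, -6]]])

```text
time_s: 4.27
ee_pos: [0.5796, 0.1256, 0.1803]
ee_rot: [180.0, -0.1, -164.8]
contact_force: [0.7, 0.3, -0.3]
width: 0.0305
grasp_force: 0.0
```

Run:
```python
from h import *
im=grab('wrist','w1'); print(im['xyz'],im['rotation'])
print(proj(im,[.580,.126,.072]),proj(im,[.580,.126,.03]))
```

```text
[0.49827079 0.10326601 0.33389184] [-1.76653501e+01 -1.34393373e-02  1.05223665e+02]
[321.81117119 240.43473466] [321.72741463 224.94498823]
```

View pics/w1.png

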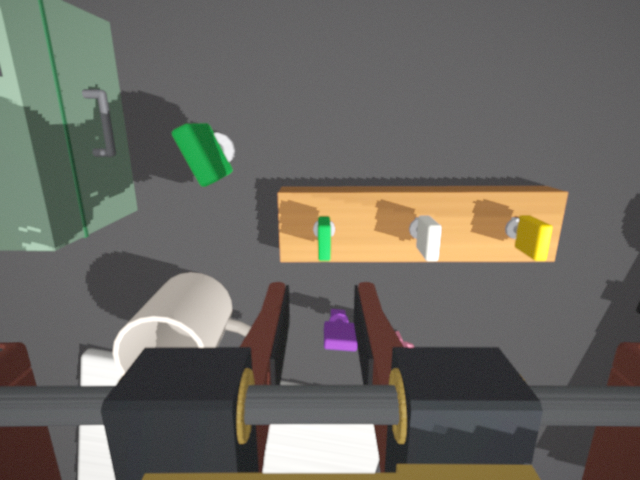

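The wrist view shows the green key in the stand, with its head around (324,240) and its collar at (324,230). White is at (429,238) and yellow at (533,237).

Run:
```python
from h import *
im=load('w1'); h=cv2.cvtColor(im['color'],cv2.COLOR_RGB2HSV); m=cv2.inRange(h,(50,150,30),(75,255,255))
x0,y0=300,205; print(h[y0+5:y0+60:2,324].tolist())
s=m[205:270,300:350]; a=np.argwhere(s)[:,::-1]+[x0,y0]; print(a.min(0),a.max(0))
for r in range(215,262,4):
    c=a[a[:,1]==r][:,0]; print(r,c.min() if len(c) else '',c.max() if len(c) else '')
c,s=np.cos(np.radians(15.2)),np.sin(np.radians(15.2))
P=np.array([.580,.126,.03])
for z in(.04,.072):
  for sx in(-1,1):
    for sy in(-1,1): print(z,sx,sy,proj(im,[P[0]+c*.014*sx-s*.005*sy,P[1]+s*.014*sx+c*.005*sy,z]).round(1))
w=cv2.inRange(h,(5,120,80),(16,255,255)); q=cv2.boxPoints(cv2.minAreaRect(np.argwhere(w[150:280,260:600])[:,::-1].astype(np.float32)+np.float32([260,150])))
W=np.array([onz(im,t,.03) for t in q]);print(W.round(4),W.mean(0))
```

```text
[[17, 131, 241], [17, 130, 242], [17, 131, 238], [35, 124, 144], [68, 198, 129], [70, 201, 128], [68, 196, 129], [69, 205, 138], [71, 210, 197], [72, 203, 229], [71, 196, 234], [71, 198, 235], [72, 198, 235], [72, 201, 234], [72, 201, 234], [71, 194, 235], [72, 197, 237], [71, 196, 236], [72, 200, 236], [71, 195, 237], [71, 198, 237], [72, 198, 237], [72, 196, 238], [72, 195, 238], [71, 190, 238], [56, 120, 216], [30, 45, 130], [160, 7, 107]]
[318 217] [329 259]
215  
219 319 328
223 319 328
227 319 329
231 319 329
235 318 329
239 319 329
243 319 329
247 319 329
251 319 329
255 319 329
259 320 328
0.04 -1 -1 [315.5 211.4]
0.04 -1 1 [328.  211.4]
0.04 1 -1 [315.6 244.6]
0.04 1 1 [327.8 244.6]
0.072 -1 -1 [314.9 221.9]
0.072 -1 1 [328.8 221.9]
0.072 1 -1 [315.  258.4]
0.072 1 1 [328.5 258.4]
[[0.5586 0.0833 0.03  ]
 [0.4966 0.3069 0.03  ]
 [0.5551 0.3363 0.03  ]
 [0.6216 0.0985 0.03  ]] [0.55797009 0.20623917 0.03      ]
```

Request:
carry_out(plan=[[[-0.0015, 0.0015, 0.03, 0], [-0.0015, 0.0015, 0.06, 0], [-0.0015, 0.0015, 0.09, 0], [-0.0015, 0.0015, 0.11, 0], [-0.0015, 0.0015, 0.12, 0]]])

```text
time_s: 4.73
ee_pos: [0.5803, 0.1274, 0.0591]
ee_rot: [180.0, -0.1, -164.8]
contact_force: [0.3, -0.5, -0.7]
width: 0.0306
grasp_force: 0.0
```

Request:
carry_out(plan=[[[0, 0, 0.006, 0], [0, 0, 0.012, 0], [0, 0, 0.013, 0], [0, 0, 0.013, 0], [0, 0, 0.013, 0]]])

```text
time_s: 5.15
ee_pos: [0.5818, 0.1277, 0.0488]
ee_rot: [-180.0, 0.1, -164.7]
contact_force: [0.8, 0.2, -0.4]
width: 0.0311
grasp_force: 0.0
```

Request:
carry_out(plan=[[[0, 0, 0, 0], [0, 0, 0, 0], [0, 0, 0, 0], [0, 0, 0, 0], [0, 0, 0, 0]]], gripper=-1, newtons=40)

```text
time_s: 5.57
ee_pos: [0.5812, 0.1276, 0.0481]
ee_rot: [180.0, 0.0, -164.7]
contact_force: [-0.7, 0.5, 3.1]
width: 0.0099
grasp_force: 40.0
```

Request:
carry_out(plan=[[[0, 0, -0.02, 0], [0, 0, -0.05, 0], [0, 0, -0.08, 0], [0, 0, -0.11, 0], [0, 0, -0.14, 0]]])

```text
time_s: 5.98
ee_pos: [0.5805, 0.1274, 0.1888]
ee_rot: [180.0, -0.0, -164.7]
contact_force: [0.1, 0.1, -1.4]
width: 0.01
grasp_force: 40.0
```

Request:
carry_out(plan=[[[0, 0, -0.01, 0], [0, 0, -0.01, 0], [0, 0, -0.01, 0]]])

```text
time_s: 6.23
ee_pos: [0.5807, 0.1275, 0.1971]
ee_rot: [180.0, -0.0, -164.7]
contact_force: [1.2, -0.2, -1.0]
width: 0.0098
grasp_force: 40.0
```

Run:
```python
from h import *
s=sense(); print({k:np.round(s[k],4) for k in('joint_positions','ee_pos','ee_rot','contact_force','wrist_torque','width','grasp_force')})
a=grab('side','s2')['color'];b=grab('wrist','w2')['color']
cv2.imwrite('pics/c2.png',np.hstack([cv2.resize(a[170:320,230:380,::-1],(400,400)),cv2.resize(b[170:420,195:445,::-1],(400,400))]))
```

```text
{'joint_positions': array([ 1.12329e+01,  2.39975e+01,  9.88405e+01,  2.20000e-03,
        5.71636e+01, -9.40212e+01]), 'ee_pos': array([0.5807, 0.1275, 0.1971]), 'ee_rot': array([ 1.799981e+02, -1.500000e-03, -1.647471e+02]), 'contact_force': array([ 1.2029, -0.1929, -1.014 ]), 'wrist_torque': array([ 0.0657, -0.1409, -0.0105]), 'width': np.float64(0.0098), 'grasp_force': np.float64(39.9999)}
```

View pics/c2.png

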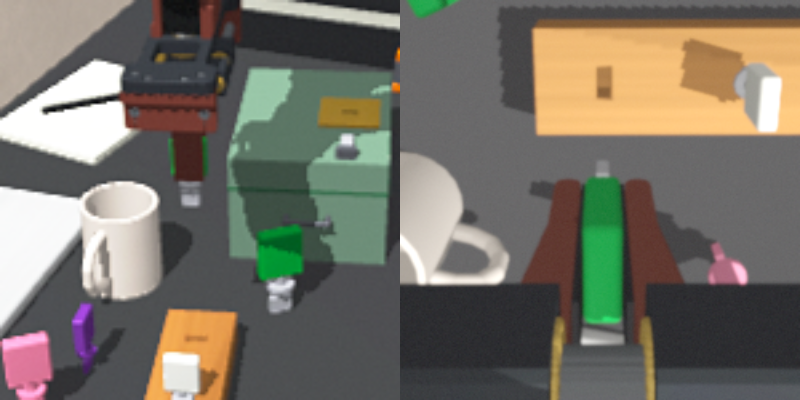

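The key is held upright and has cleared its slot. Its blade nib is visible below the head at crop (602,168). Moving over the lock.

Request:
carry_out(plan=[[[0.012, -0.027, 0, 0], [0.024, -0.054, 0, 0], [0.036, -0.08, 0, 0], [0.047, -0.107, 0, 0], [0.059, -0.134, 0, 0]]])

```text
time_s: 6.75
ee_pos: [0.5579, -0.0183, 0.1954]
ee_rot: [179.9, -0.2, -164.7]
contact_force: [-0.3, -0.3, -1.9]
width: 0.0094
grasp_force: 40.0
```

Request:
carry_out(plan=[[[0.012, -0.027, 0, 0], [0.024, -0.054, 0, 0], [0.036, -0.08, 0, 0], [0.047, -0.107, 0, 0], [0.059, -0.134, 0, 0]]])

```text
time_s: 7.17
ee_pos: [0.5363, -0.1631, 0.1955]
ee_rot: [179.9, -0.2, -164.7]
contact_force: [0.1, 1.1, -1.1]
width: 0.01
grasp_force: 40.0
```

Request:
carry_out(plan=[[[0, 0, 0, 0], [0, 0, 0, 0], [0, 0, 0, 0]]])

```text
time_s: 7.42
ee_pos: [0.5369, -0.1615, 0.1962]
ee_rot: [179.9, -0.1, -164.8]
contact_force: [-0.4, 0.1, 0.2]
width: 0.0097
grasp_force: 40.0
```

Run:
```python
from h import *
s=sense(); print({k:np.round(s[k],4) for k in('joint_positions','ee_pos','ee_rot','contact_force')})
a=grab('side','s3')['color'];b=grab('wrist','w3')['color'];im=load('w3')
for P in([.5375,-.1625,.113],s['ee_pos']-[0,0,.037],s['ee_pos']+[0,0,.024]): print(proj(im,P),proj(load('side0'),P))
cv2.imwrite('pics/c3.png',np.hstack([cv2.resize(a[160:260,310:410,::-1],(400,400)),cv2.resize(b[120:320,220:420,::-1],(400,400))]))
```

```text
{'joint_positions': array([-1.797200e+01,  2.143910e+01,  1.030892e+02,  2.570000e-02,
        5.562850e+01, -1.231984e+02]), 'ee_pos': array([ 0.5369, -0.1615,  0.1962]), 'ee_rot': array([ 1.798964e+02, -1.196000e-01, -1.647880e+02]), 'contact_force': array([-0.4035,  0.1454,  0.2314])}
[319.16700826 251.17049169] [360.85702581 211.24166489]
[320.83993285 278.79204889] [361.39589138 195.53165475]
[320.92302328 341.30694747] [361.99369229 173.56887814]
```

View pics/c3.png

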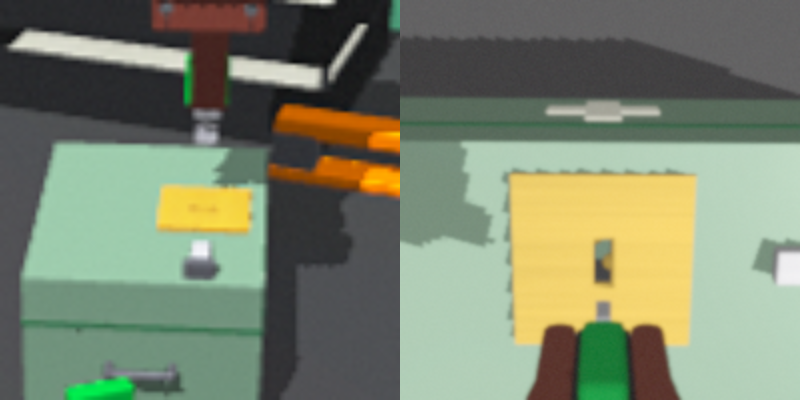

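The wrist crop shows the keyhole at full-image pixel (322,250) and the blade nib just below at (322,274), almost in line. I'll measure the remaining offset.

Run:
```python
from h import *
im=load('w3'); g=cv2.cvtColor(im['color'],cv2.COLOR_RGB2GRAY).astype(int); h=cv2.cvtColor(im['color'],cv2.COLOR_RGB2HSV)
print(im['intrinsics'][0],im['xyz'],im['rotation'])
print('rows u=318..326'); 
for r in range(234,286,2): print(r,g[r,312:333].tolist())
br=cv2.inRange(h,(15,90,120),(30,255,255)); print([ (r,np.flatnonzero(br[r])[[0,-1]].tolist()) for r in (212,230,250,270,285)])
print([ (c,np.flatnonzero(br[:,c])[[0,-1]].tolist()) for c in (282,300,322,345,360)])
```

```text
[377.35227833   0.         321.24409758] [ 0.45591217 -0.18372979  0.35015367] [-1.76564611e+01 -8.94443696e-02  1.05274784e+02]
rows u=318..326
234 [211, 211, 212, 213, 212, 211, 212, 213, 212, 213, 212, 213, 212, 213, 213, 212, 213, 212, 214, 214, 213]
236 [213, 213, 215, 213, 213, 214, 214, 215, 213, 214, 214, 214, 214, 214, 215, 213, 215, 215, 215, 214, 214]
238 [212, 212, 212, 212, 211, 208, 206, 205, 204, 204, 203, 202, 203, 201, 203, 208, 214, 213, 215, 214, 215]
240 [211, 210, 211, 210, 199, 175, 158, 152, 151, 151, 150, 149, 143, 146, 169, 194, 209, 212, 212, 213, 214]
242 [208, 208, 209, 206, 191, 154, 135, 135, 136, 134, 133, 136, 128, 134, 163, 191, 206, 210, 210, 209, 210]
244 [209, 208, 208, 206, 193, 153, 134, 136, 136, 136, 136, 133, 128, 136, 164, 192, 206, 210, 210, 210, 210]
246 [209, 208, 210, 206, 191, 151, 133, 136, 135, 135, 134, 131, 124, 133, 164, 193, 207, 211, 211, 210, 209]
248 [210, 209, 209, 206, 189, 150, 129, 128, 128, 130, 132, 134, 134, 141, 165, 193, 208, 212, 211, 211, 210]
250 [209, 209, 210, 207, 188, 132, 84, 79, 93, 115, 134, 143, 146, 150, 170
[... 1335 characters left out ...]
13, 213, 213, 215, 212, 199, 164, 134, 130, 130, 129, 133, 150, 183, 209, 214, 215, 215, 215, 215, 215]
278 [212, 210, 210, 210, 208, 198, 170, 154, 152, 154, 154, 155, 167, 187, 207, 212, 212, 213, 212, 213, 212]
280 [202, 194, 182, 173, 170, 164, 147, 139, 140, 140, 135, 136, 142, 156, 169, 178, 183, 190, 197, 204, 208]
282 [152, 112, 96, 86, 91, 90, 84, 83, 89, 89, 88, 84, 86, 88, 90, 92, 93, 97, 123, 166, 198]
284 [99, 85, 85, 83, 85, 85, 85, 85, 87, 83, 89, 87, 86, 85, 84, 87, 87, 82, 88, 110, 148]
[(212, [275, 367]), (230, [275, 366]), (250, [276, 365]), (270, [277, 364]), (285, [277, 363])]
[(282, [206, 479]), (300, [207, 479]), (322, [207, 479]), (345, [207, 479]), (360, [207, 479])]
```

Run:
```python
from h import *
im=load('w3'); s=np.array([.5369,-.1615,.1962]); a=np.radians(15.25); X=np.array([np.cos(a),np.sin(a),0])
def along(u,r,z): return (onz(im,(u,r),z)-s)@X*1000
t,b=along(321.5,239.2,.113),along(321.5,261.3,.113); print('hole',t,b,(t+b)/2, onz(im,(321.6,250.2),.113))
c=s[2]-.0181
for dz in(-.019,-.017): print('blade',along(321.6,269.7,c+dz)+7)
print('head bottom',along(322,281,c+.010)+14)
h=cv2.cvtColor(im['color'],cv2.COLOR_RGB2HSV); print([(r,h[r,322].tolist()) for r in range(276,375,2)])
pl=along(321,207-.5,.113); print('plate edge->centre',pl+30)
```

```text
hole -8.06253902824181 7.540230366399422 -0.2611543309211939 [ 0.53641224 -0.16111603  0.113     ]
blade 1.652206079593383
blade 0.8290304641270092
head bottom 2.406186154735501
[(276, [120, 2, 130]), (278, [120, 3, 156]), (280, [68, 44, 145]), (282, [69, 185, 121]), (284, [69, 185, 123]), (286, [69, 213, 120]), (288, [69, 201, 123]), (290, [67, 193, 123]), (292, [68, 196, 122]), (294, [70, 204, 121]), (296, [69, 201, 122]), (298, [68, 189, 123]), (300, [69, 202, 120]), (302, [69, 197, 123]), (304, [69, 210, 120]), (306, [69, 197, 123]), (308, [69, 200, 121]), (310, [69, 205, 127]), (312, [70, 200, 144]), (314, [69, 207, 153]), (316, [70, 210, 159]), (318, [70, 209, 160]), (320, [69, 198, 162]), (322, [70, 208, 163]), (324, [69, 199, 164]), (326, [70, 200, 163]), (328, [69, 202, 164]), (330, [70, 203, 163]), (332, [69, 199, 163]), (334, [69, 206, 161]), (336, [70, 200, 162]), (338, [69, 196, 163]), (340, [70, 196, 163]), (342, [70, 201, 162]), (344, [70, 202, 163]), (346, [69, 195, 162]), (348, [70, 206, 162]), (350, [70, 201, 164]), (352, [69, 197, 162]), (354, [69, 203, 163]), (356, [70, 204, 161]), (358, [69, 195, 162]), (360, [70, 198, 162]), (362, [69, 196, 163]), (364, [70, 206, 161]), (366, [70, 201, 162]), (368, [70, 208, 162]), (370, [70, 172, 196]), (372, [66, 58, 206]), (374, [64, 35, 206])]
plate edge->centre -0.10896802410276152
```

Request:
carry_out(plan=[[[0.0016, 0, 0.015, 0], [0.0016, 0, 0.03, 0], [0.0016, 0, 0.036, 0], [0.0016, 0, 0.039, 0], [0.0016, 0, 0.039, 0]]])

```text
time_s: 7.93
ee_pos: [0.5359, -0.1617, 0.1581]
ee_rot: [180.0, -0.1, -164.7]
contact_force: [0.3, 0.6, -0.2]
width: 0.0098
grasp_force: 40.0
```

Request:
carry_out(plan=[[[0, 0, 0, 0], [0, 0, 0, 0], [0, 0, 0, 0]]])

```text
time_s: 8.18
ee_pos: [0.5366, -0.1626, 0.1594]
ee_rot: [-180.0, 0.1, -164.7]
contact_force: [-0.5, 0.2, -1.3]
width: 0.0096
grasp_force: 40.0
```

Run:
```python
from h import *
s=sense(); print({k:np.round(s[k],4) for k in('ee_pos','ee_rot','contact_force')})
im=grab('wrist','w4');b=im['color']
cv2.imwrite('pics/c4.png',cv2.resize(b[200:320,270:370,::-1],(500,600),interpolation=cv2.INTER_CUBIC))
g=cv2.cvtColor(b,cv2.COLOR_RGB2GRAY).astype(int)
for r in range(216,276,2): print(r,g[r,312:333].tolist())
S=s['ee_pos'];a=np.radians(15.25); X=np.array([np.cos(a),np.sin(a),0]);c=S[2]-.0181
for P,n in((S-.007*X+[0,0,c-.019-S[2]],'blade edge'),(S-.014*X+[0,0,c+.01-S[2]],'head bot'),(np.array([.5364,-.1611,.113])-.008*X,'hole -'),(np.array([.5364,-.1611,.113])+.008*X,'hole +')): print(n,proj(im,P))
```

```text
{'ee_pos': array([ 0.5366, -0.1626,  0.1594]), 'ee_rot': array([-1.799630e+02,  5.710000e-02, -1.647365e+02]), 'contact_force': array([-0.5443,  0.2384, -1.2603])}
216 [197, 197, 198, 196, 196, 196, 197, 197, 197, 196, 196, 196, 195, 197, 196, 197, 196, 198, 197, 197, 198]
218 [196, 197, 197, 197, 197, 197, 197, 196, 196, 197, 195, 197, 196, 196, 196, 198, 197, 197, 197, 197, 198]
220 [158, 170, 183, 189, 189, 192, 195, 196, 197, 196, 186, 166, 159, 161, 171, 185, 188, 189, 191, 195, 197]
222 [128, 129, 130, 131, 134, 141, 148, 152, 151, 151, 148, 132, 126, 126, 127, 131, 130, 131, 140, 150, 155]
224 [195, 196, 195, 195, 196, 195, 197, 196, 197, 196, 195, 196, 196, 196, 197, 196, 197, 196, 197, 196, 195]
226 [207, 208, 207, 209, 208, 209, 208, 208, 208, 207, 208, 209, 209, 207, 210, 209, 210, 210, 209, 211, 209]
228 [207, 206, 207, 206, 207, 207, 206, 206, 208, 206, 208, 207, 208, 207, 206, 208, 207, 208, 208, 208, 208]
230 [206, 205, 206, 205, 208, 207, 206, 207, 206, 206, 206, 206, 206, 207, 205, 207, 207, 207, 207, 207, 208]
232 [208, 208, 208, 208, 210, 209, 209, 208, 209, 208, 2
[... 1809 characters left out ...]
209]
266 [209, 209, 210, 209, 208, 201, 182, 148, 137, 135, 137, 134, 136, 134, 131, 126, 129, 154, 185, 204, 211]
268 [205, 208, 210, 209, 208, 202, 177, 146, 129, 129, 129, 127, 125, 127, 126, 127, 135, 158, 186, 206, 209]
270 [169, 192, 206, 210, 209, 198, 169, 125, 109, 115, 117, 119, 125, 135, 138, 139, 142, 165, 190, 205, 211]
272 [179, 204, 210, 211, 208, 195, 162, 136, 129, 126, 129, 125, 132, 140, 146, 150, 149, 166, 191, 207, 211]
274 [200, 210, 212, 212, 210, 197, 163, 136, 129, 131, 128, 129, 130, 139, 144, 146, 152, 166, 190, 208, 213]
blade edge [321.62407989 267.50860436]
head bot [321.65663369 277.16669039]
hole - [324.17509599 260.0138765 ]
hole + [324.10481305 285.83268274]
```

View pics/c4.png

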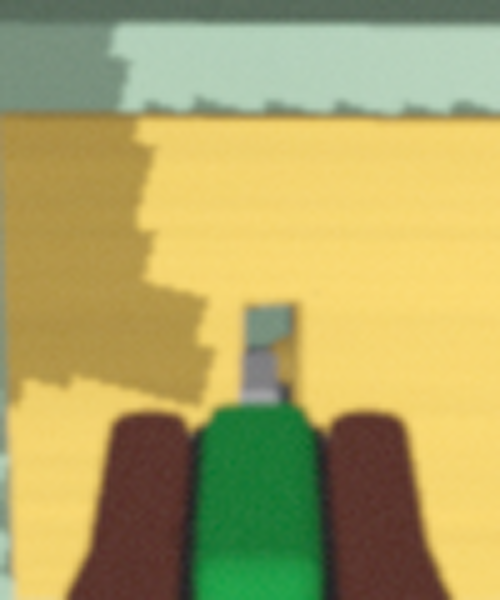

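The crop shows the hole at u≈318.6–330, top row 260.5, and the blade at u≈318–325.4, top row 269. The blade is therefore about 1.4 mm off to -y. The arm seems to wander by about 1 mm, so I'll hold and look.

Request:
carry_out(plan=[[[0, 0.0007, 0, 0], [0, 0.0014, 0, 0], [0, 0.0014, 0, 0]]])

```text
time_s: 8.48
ee_pos: [0.5357, -0.1611, 0.1588]
ee_rot: [-180.0, 0.0, -164.7]
contact_force: [-0.1, 0.8, -0.8]
width: 0.0097
grasp_force: 40.0
```

Request:
carry_out(plan=[[[0, 0, 0, 0], [0, 0, 0, 0], [0, 0, 0, 0]]])

```text
time_s: 8.73
ee_pos: [0.5358, -0.1612, 0.1587]
ee_rot: [-180.0, 0.0, -164.7]
contact_force: [-0.5, -0.2, 0.2]
width: 0.0099
grasp_force: 40.0
```

```bash
cat > al.py <<'E'
from h import *
import sys
s=sense(); print(s['ee_pos'].round(4),s['ee_rot'].round(2),s['contact_force'].round(1))
im=grab('wrist',sys.argv[1]);b=im['color']
cv2.imwrite(f'pics/{sys.argv[1]}c.png',cv2.resize(b[200:320,270:370,::-1],(500,600),interpolation=cv2.INTER_CUBIC))
g=cv2.cvtColor(b,cv2.COLOR_RGB2GRAY).astype(int)
for r in range(256,286,2): print(r,g[r,312:335].tolist())
E
python3 al.py w5
python3 - <<'E'
from h import *
im=load('w4');a=np.radians(15.25);X=np.array([np.cos(a),np.sin(a),0])
H=onz(im,(324.2,260.5),.113)@X+.008
for dz in (0,.002):print('key-hole along X mm (w4)',((onz(im,(321.7,269),.159-.0371+dz)@X+.007)-H)*1000)
E
```

```text
[ 0.5358 -0.1612  0.1587] [-180.      0.   -164.75] [-0.5 -0.2  0.2]
256 [212, 211, 213, 213, 213, 214, 212, 214, 213, 213, 212, 213, 213, 214, 213, 214, 214, 214, 214, 214, 214, 214, 214]
258 [214, 215, 215, 215, 216, 215, 214, 214, 215, 214, 214, 215, 215, 216, 216, 214, 215, 215, 216, 216, 215, 215, 216]
260 [212, 214, 214, 213, 213, 214, 213, 212, 212, 212, 211, 211, 209, 211, 212, 212, 214, 215, 215, 215, 215, 215, 215]
262 [187, 207, 210, 200, 177, 166, 166, 166, 165, 163, 161, 159, 153, 150, 159, 184, 205, 212, 214, 214, 214, 214, 214]
264 [178, 204, 205, 190, 149, 132, 139, 136, 137, 136, 136, 134, 131, 130, 146, 181, 201, 210, 211, 211, 212, 210, 211]
266 [196, 206, 200, 177, 140, 132, 135, 136, 137, 134, 136, 135, 132, 132, 150, 180, 202, 210, 211, 211, 211, 211, 211]
268 [205, 208, 201, 176, 140, 131, 133, 135, 137, 135, 133, 131, 125, 130, 150, 182, 205, 211, 211, 211, 212, 210, 212]
270 [208, 208, 201, 173, 128, 114, 128, 133, 133, 132, 127, 130, 133, 135, 152, 181, 205, 211, 211, 211, 212, 210, 211]
272 [211, 209, 201, 171, 116, 92, 117, 128, 126, 129, 127, 128, 131, 138, 154, 181, 206, 211, 211, 213, 213, 212, 213]
274 [203, 205, 200, 172, 118, 95, 114, 126, 128, 129, 126, 129, 132, 137, 154, 183, 206, 212, 212, 211, 213, 213, 213]
276 [160, 179, 194, 171, 114, 95, 117, 128, 131, 128, 130, 130, 133, 137, 152, 181, 206, 213, 212, 213, 212, 213, 214]
278 [172, 195, 195, 170, 117, 114, 144, 154, 154, 156, 154, 154, 149, 145, 152, 180, 203, 211, 211, 211, 212, 211, 211]
280 [175, 187, 174, 148, 109, 106, 132, 138, 136, 137, 136, 136, 135, 129, 129, 147, 172, 189, 198, 205, 209, 212, 211]
282 [150, 111, 97, 88, 85, 86, 88, 87, 89, 89, 87, 88, 87, 87, 87, 90, 94, 98, 120, 161, 198, 209, 208]
284 [101, 89, 85, 85, 84, 87, 85, 86, 84, 85, 87, 85, 83, 85, 85, 83, 86, 83, 88, 112, 147, 174, 186]
key-hole along X mm (w4) 0.5212634733813837
key-hole along X mm (w4) -0.30398506958467797
```

Request:
carry_out(plan=[[[-0.0004, -0.0002, 0.002, 0], [-0.0004, -0.0002, 0.004, 0], [-0.0004, -0.0002, 0.006, 0], [-0.0004, -0.0002, 0.007, 0], [-0.0004, -0.0002, 0.007, 0]]])

```text
time_s: 9.2
ee_pos: [0.5359, -0.1612, 0.1512]
ee_rot: [180.0, -0.0, -164.7]
contact_force: [0.7, -0.6, -1.4]
width: 0.0096
grasp_force: 40.0
```

Request:
carry_out(plan=[[[0, 0, 0.001, 0], [0, 0, 0.002, 0], [0, 0, 0.003, 0]]])

```text
time_s: 9.45
ee_pos: [0.5362, -0.1612, 0.1486]
ee_rot: [-180.0, 0.0, -164.7]
contact_force: [-0.4, -0.2, -0.9]
width: 0.0098
grasp_force: 40.0
```

```bash
python3 al.py w6
```

```text
[ 0.5362 -0.1612  0.1486] [-180.      0.   -164.74] [-0.4 -0.2 -0.9]
256 [202, 209, 212, 214, 214, 215, 215, 215, 215, 215, 215, 215, 214, 215, 215, 215, 215, 216, 216, 216, 216, 216, 216]
258 [176, 179, 186, 199, 212, 215, 215, 214, 215, 215, 216, 216, 215, 216, 215, 217, 216, 217, 216, 216, 216, 215, 217]
260 [165, 172, 180, 197, 212, 214, 216, 215, 216, 216, 216, 216, 216, 216, 215, 216, 216, 216, 216, 217, 217, 217, 216]
262 [154, 161, 182, 208, 214, 214, 214, 215, 214, 214, 215, 215, 215, 215, 215, 215, 214, 215, 215, 216, 215, 216, 215]
264 [159, 177, 202, 213, 216, 216, 217, 217, 217, 216, 216, 217, 215, 217, 216, 218, 217, 218, 216, 218, 218, 217, 216]
266 [160, 184, 208, 212, 211, 210, 210, 209, 208, 209, 208, 207, 207, 205, 207, 208, 211, 215, 216, 217, 217, 217, 216]
268 [152, 158, 162, 160, 153, 156, 162, 160, 158, 157, 156, 155, 152, 147, 148, 173, 195, 212, 215, 216, 216, 215, 215]
270 [149, 143, 133, 126, 121, 131, 136, 134, 136, 135, 135, 133, 132, 128, 135, 166, 194, 209, 213, 213, 214, 213, 213]
272 [149, 142, 133, 124, 121, 131, 132, 130, 129, 129, 131, 130, 127, 125, 131, 165, 192, 209, 212, 213, 212, 213, 212]
274 [149, 144, 131, 128, 121, 128, 130, 131, 130, 130, 129, 129, 128, 125, 135, 164, 192, 209, 213, 213, 212, 212, 213]
276 [150, 145, 132, 118, 98, 103, 123, 129, 133, 130, 131, 131, 129, 127, 137, 166, 191, 208, 213, 212, 211, 214, 214]
278 [150, 146, 133, 115, 94, 115, 148, 154, 156, 156, 156, 155, 154, 150, 148, 166, 192, 208, 213, 214, 214, 214, 214]
280 [147, 138, 121, 105, 93, 109, 133, 141, 140, 137, 138, 139, 140, 133, 129, 139, 163, 189, 200, 208, 213, 214, 215]
282 [119, 99, 85, 88, 83, 85, 88, 87, 87, 86, 89, 87, 87, 87, 91, 89, 94, 99, 124, 168, 203, 213, 215]
284 [93, 84, 88, 86, 87, 85, 84, 87, 89, 89, 89, 88, 86, 85, 83, 86, 82, 84, 89, 112, 151, 177, 188]
```

Request:
carry_out(plan=[[[0, 0, 0.0015, 0], [0, 0, 0.003, 0], [0, 0, 0.004, 0], [0, 0, 0.004, 0]]])

```text
time_s: 9.83
ee_pos: [0.536, -0.1612, 0.1444]
ee_rot: [180.0, -0.0, -164.7]
contact_force: [0.9, -0.6, -0.1]
width: 0.0096
grasp_force: 40.0
```

Request:
carry_out(plan=[[[0, 0, 0.001, 0], [0, 0, 0.002, 0], [0, 0, 0.003, 0], [0, 0, 0.003, 0]]])

```text
time_s: 10.17
ee_pos: [0.5361, -0.1612, 0.1415]
ee_rot: [180.0, -0.0, -164.7]
contact_force: [-1.0, -0.9, -0.5]
width: 0.01
grasp_force: 40.0
```

Request:
carry_out(plan=[[[0, 0, 0.001, 0], [0, 0, 0.002, 0], [0, 0, 0.003, 0], [0, 0, 0.003, 0]]])

```text
time_s: 10.5
ee_pos: [0.5363, -0.1614, 0.1387]
ee_rot: [-180.0, 0.0, -164.7]
contact_force: [0.0, -0.5, 0.9]
width: 0.0098
grasp_force: 40.0
```

Request:
carry_out(plan=[[[0, 0, 0.0005, 6], [0, 0, 0.001, 6], [0, 0, 0.001, -6], [0, 0, 0.001, -6], [0, 0, 0.001, 0]]])

```text
time_s: 10.92
ee_pos: [0.5367, -0.1617, 0.138]
ee_rot: [-179.9, 0.1, -164.1]
contact_force: [0.2, -1.9, 0.7]
width: 0.0097
grasp_force: 40.0
```

Request:
carry_out(plan=[[[0, 0, 0.0005, 0], [0, 0, 0.001, 0], [0, 0, 0.0015, 0], [0, 0, 0.0015, 0]]])

```text
time_s: 11.25
ee_pos: [0.5369, -0.1617, 0.1365]
ee_rot: [-179.9, 0.1, -164.6]
contact_force: [1.0, -3.3, 2.4]
width: 0.01
grasp_force: 40.0
```

Request:
carry_out(plan=[[[0, 0, 0.0005, 6], [0, 0, 0.001, 6], [0, 0, 0.001, -6], [0, 0, 0.001, -6], [0, 0, 0.001, 0]]])

```text
time_s: 11.67
ee_pos: [0.5363, -0.1612, 0.135]
ee_rot: [180.0, 0.0, -164.1]
contact_force: [0.8, -0.7, 0.3]
width: 0.01
grasp_force: 40.0
```

Request:
carry_out(plan=[[[0, 0, 0.0005, 0], [0, 0, 0.001, 0], [0, 0, 0.0015, 0], [0, 0, 0.0015, 0]]])

```text
time_s: 12.0
ee_pos: [0.536, -0.1611, 0.1335]
ee_rot: [180.0, -0.0, -164.6]
contact_force: [1.0, -1.4, 0.7]
width: 0.0095
grasp_force: 40.0
```

Request:
carry_out(plan=[[[0, 0, 0.0005, 6], [0, 0, 0.001, 6], [0, 0, 0.001, -6], [0, 0, 0.001, -6], [0, 0, 0.001, 0]]])

```text
time_s: 12.42
ee_pos: [0.536, -0.1611, 0.1325]
ee_rot: [180.0, -0.0, -164.1]
contact_force: [1.2, -0.6, -0.9]
width: 0.0095
grasp_force: 40.0
```

Request:
carry_out(plan=[[[0, 0, 0.0005, 0], [0, 0, 0.001, 0], [0, 0, 0.001, 0]]])

```text
time_s: 12.67
ee_pos: [0.5358, -0.161, 0.1313]
ee_rot: [180.0, -0.0, -164.6]
contact_force: [-0.3, -0.5, -1.0]
width: 0.0096
grasp_force: 40.0
```

Continuing until the collar meets the plate and force builds up.

Request:
carry_out(plan=[[[0, 0, 0.0005, 0], [0, 0, 0.001, 0], [0, 0, 0.001, 0]]])

```text
time_s: 12.92
ee_pos: [0.5359, -0.161, 0.131]
ee_rot: [180.0, -0.0, -164.7]
contact_force: [-2.2, -0.4, 5.9]
width: 0.0099
grasp_force: 40.0
```

Request:
carry_out(plan=[[[0, 0, 0.0005, 0], [0, 0, 0.001, 0], [0, 0, 0.001, 0]]])

```text
time_s: 13.17
ee_pos: [0.5359, -0.161, 0.131]
ee_rot: [180.0, -0.0, -164.7]
contact_force: [-4.9, 2.5, 15.4]
width: 0.0101
grasp_force: 40.0
```

```bash
python3 al.py w7 | head -1
python3 - <<'E'
from h import *
a=grab('side','s7')['color']; b=load('w7')['color']
cv2.imwrite('pics/c7.png',np.hstack([cv2.resize(a[160:260,310:410,::-1],(400,400)),cv2.resize(b[200:360,240:400,::-1],(400,400))]))
E
```

```text
[ 0.5359 -0.161   0.131 ] [ 1.7997e+02 -2.0000e-02 -1.6466e+02] [-4.9  2.5 15.4]
```

View pics/c7.png

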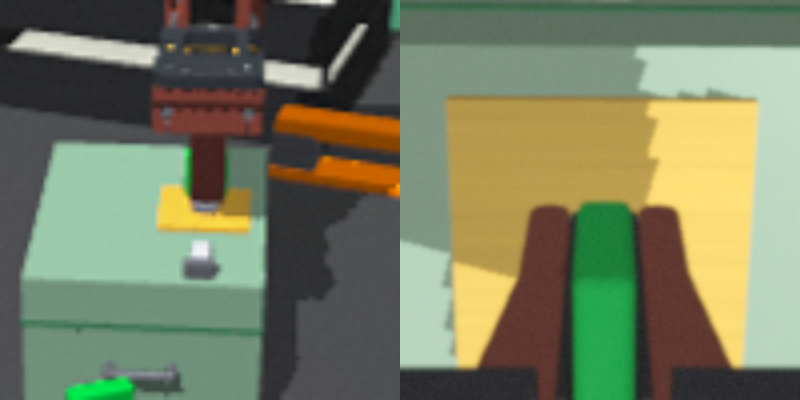

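The side crop shows the collar on the brass plate, at crop (205,207). The force rises at TCP z = 0.131, which is the expected home height. Now I turn it clockwise.

Request:
carry_out(plan=[[[0, 0, -0.0005, 5], [0, 0, -0.0005, 10], [0, 0, -0.0005, 15], [0, 0, -0.0005, 20], [0, 0, -0.0005, 25]]])

```text
time_s: 13.68
ee_pos: [0.5364, -0.1611, 0.131]
ee_rot: [180.0, 0.0, 170.1]
contact_force: [-2.9, 1.6, 8.6]
width: 0.0097
grasp_force: 40.0
```

Request:
carry_out(plan=[[[0, 0, 0, 5], [0, 0, 0, 10], [0, 0, 0, 15], [0, 0, 0, 20], [0, 0, 0, 25]]])

```text
time_s: 14.1
ee_pos: [0.5365, -0.1607, 0.131]
ee_rot: [179.9, 0.0, 145.1]
contact_force: [-0.9, 2.4, 8.2]
width: 0.0102
grasp_force: 40.0
```

```bash
python3 -c "
from station import sense
s=sense()
for k in('ee_pos','ee_rot','contact_force','wrist_torque','joint_positions','width'):print(k,s[k].round(3))"
```

```text
ee_pos [ 0.537 -0.161  0.131]
ee_rot [1.79944e+02 1.60000e-02 1.45093e+02]
contact_force [-0.936  2.44   8.196]
wrist_torque [0.679 0.044 0.066]
joint_positions [-1.79200e+01  2.66460e+01  1.05538e+02  6.60000e-02  4.77830e+01
 -7.30580e+01]Traceback (most recent call last):
  File "<string>", line 4, in <module>
    for k in('ee_pos','ee_rot','contact_force','wrist_torque','joint_positions','width'):print(k,s[k].round(3))
                                                                                                 ^^^^^^^^^^
AttributeError: 'float' object has no attribute 'round'
```

Request:
carry_out(plan=[[[0, 0, 0, 5], [0, 0, 0, 10], [0, 0, 0, 15], [0, 0, 0, 20], [0, 0, 0, 25]]])

```text
time_s: 14.52
ee_pos: [0.5369, -0.1605, 0.131]
ee_rot: [179.9, -0.0, 120.1]
contact_force: [0.3, 3.9, 7.9]
width: 0.0095
grasp_force: 40.0
```

Request:
carry_out(plan=[[[0, 0, 0, 5], [0, 0, 0, 10], [0, 0, 0, 15], [0, 0, 0, 20], [0, 0, 0, 20]]])

```text
time_s: 14.93
ee_pos: [0.5372, -0.1604, 0.131]
ee_rot: [179.9, -0.0, 100.1]
contact_force: [1.5, 5.2, 6.0]
width: 0.01
grasp_force: 40.0
```

```bash
python3 -c "
from station import sense
s=sense()
for k in('ee_pos','ee_rot','contact_force','wrist_torque','joint_positions'):print(k,s[k].round(3))"
```

```text
ee_pos [ 0.537 -0.16   0.131]
ee_rot [ 1.79870e+02 -3.50000e-02  1.00064e+02]
contact_force [1.476 5.224 6.028]
wrist_torque [ 0.954 -0.439  0.057]
joint_positions [-17.893  26.658 105.512   0.124  47.733 -28.04 ]
```

Request:
carry_out(plan=[[[0, 0, 0, 1], [0, 0, 0, 2], [0, 0, 0, 2], [0, 0, 0, 2]]])

```text
time_s: 15.27
ee_pos: [0.5372, -0.1604, 0.131]
ee_rot: [179.9, -0.0, 98.3]
contact_force: [1.1, 4.8, 6.8]
width: 0.0098
grasp_force: 40.0
```

Run:
```python
from h import *
s=sense()
for k in('ee_pos','ee_rot','contact_force','wrist_torque'):print(k,s[k].round(3))
a=grab('side','s8')['color']; b=grab('wrist','w8')['color']; t=grab('top','t8')['color']
cv2.imwrite('pics/c8.png',np.hstack([cv2.resize(a[160:260,310:410,::-1],(400,400)),cv2.resize(b[120:440,160:480,::-1],(400,400))]))
```

```text
ee_pos [ 0.537 -0.16   0.131]
ee_rot [ 1.79874e+02 -3.90000e-02  9.83250e+01]
contact_force [1.149 4.809 6.831]
wrist_torque [ 0.958 -0.355  0.069]
```

View pics/c8.png

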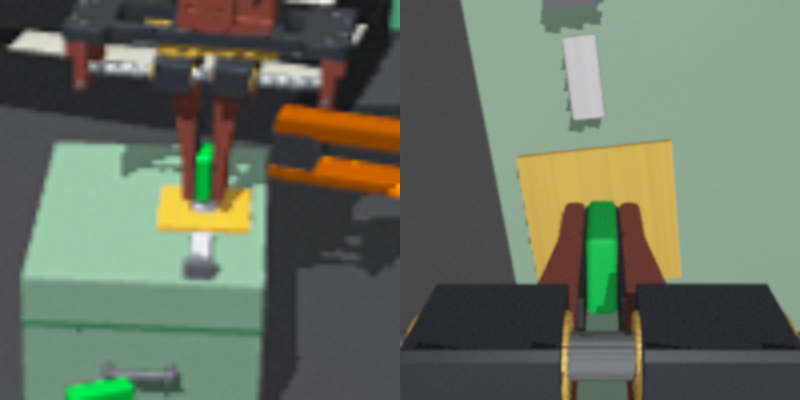

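The bolt is drawn clear of its keeper, at right crop (583,77) against the keeper at (570,10). The key is home and has turned about 97°, so I'm handing in.

```bash
python3 -c "
from station import sign_off
print(sign_off())"
```

```text
the job is handed in; nothing more can be done
None
```

I handed the job in at about 15 s, with the green key fully home in the lock, turned clockwise about 97° and still gripped at 40 N. The last images show the bolt drawn clear of its keeper; the hand-in returned no verdict.

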